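# Put three mixed-up spare parts back into their own stock bins

### The arm

A 6-joint arm with a two-finger parallel gripper is mounted at the origin on the work surface. World frame = base frame: x ahead of the robot, y to its left, z up, the work surface at z = 0. Lengths are in m, angles in degrees, forces in N, time in s.
With the tool pointing down it reaches from about 0.325 to 0.85 m from the base axis. Payload 15.5 kg.
Tool frame: the origin (TCP) lies between the finger pads; the fingertips stand 17 mm ahead of it and the grasp point (between the pads) lies 2 mm behind it; z points along the fingers, y is the line along which they close (so a half turn about z gives the same grasp; the last joint's range is limited). The gripper opens to 91 mm and grips with 3 to 60 N. Pads are 32 mm wide; open, the fingers measure 118 mm over their backs; the gripper's body (76 mm by 178 mm) begins 60 mm behind the grasp point.
Start: joints at [-5.472, 28.281, 77.091, -0, 74.628, -5.472], TCP at [0.625, 0, 0.231] pointing down, gripper open.
Joint ranges: [-166.48, 166.48], [-47.26, 123.95], [12.59, 153.08], [-70.14, 250.14], [6.76, 159.57], [-176.63, 176.63]. Speed limits (degrees/s): [108.29, 108.29, 147.25, 172.46, 172.46, 172.46].

### API

Orientations are given as a 3x3 rotation matrix whose columns are the frame's x, y, z axes.
In Python, from bench import arm, optics gives the robot as it stands.
- The arm moves only by the shell command python3 -m creep 'ROWS' [OPENING] [FORCE]. ROWS is JSON, a list of rows, each a list of 2 entries, a list of its own where there are three numbers: the shift along the tool's x, y, z in mm, then the turn about the tool's z in rad. In form: [[[tx, ty, tz], spin], ...]. A call has 1 to 12 rows; each row shifts and turns the commanded pose from where the row before left it, along the tool's axes as they then stand; what a row does not reach is not made up. A row lasts 1/8 s, in which the tool goes at most 62.5 mm and 10.7 degrees, less where a joint would pass 70% of its speed; a pose out of reach is approached as far as the arm can. A call is refused whole if a number of a shift passes 62.5 or a number of a turn 0.188, either way. A call with a gripper value outside its range is refused whole. OPENING is the finger opening in mm, from 0 to 91.2, set as the call begins (- or left out, the last holds). The fingers move at their own pace and stop on an object; FORCE is the grip in N (left out, the last holds). Time passes only in rows, so rows that do not move let the fingers close. It gives the time, the measured TCP pose, the force, the opening and the grip force at its end, in the units of the state.
- arm.sense(): the state, without advancing time (a new reading comes with each control period).
- optics.grab_frame(name): name is "scene" or "side" or "wrist"; returns the picture (384x512x3 uint8, blue, green, red); there is no depth.
- optics.camera_model(name): a dict with "fovy" (degrees; the focal length in pixels is half the picture's height over the tangent of half this angle, whatever the lens; pixels are square), "cx", "cy" (the principal point, pixels), "R" (3x3) and "t" (3): a world point X has camera coordinates R X + t. Camera axes: x right, y down, z forward; pixel columns grow to the right and rows downward; lengths in m; the calibration is good to about 2 mm. A picture is of the moment at which its call begins: read the wrist's pose just before it. camera_model takes no time and is no camera call; for the wrist camera it gives the pose at the moment of the call.
- arm.sign_off(): hands the job in; it is judged then, once.
Trained networks look in the newest picture that a camera, given by its name, has taken for a name from the list of things; names that differ only in an ending like _2 or _b are one class to them, and where a whole thing is asked for, a point or a joint stands for the part that bears it (a point fixed in the world has none). Each returns a list of dicts, best first, with "p" (0 to 1); they miss things now and then, are a little off and sometimes report something else, mostly with a low value. They report only what shows in the picture. A call takes as long as a camera call. They do not tell look-alikes from the thing itself.
- optics.regions_of(target, camera): "mask" (384x512 bool, what is visible of it) and "box" ([left, top, right, bottom] in pixels, round what is visible of it).
The state is a dict: "t": time; "joint_pos": joint angles; "joint_velocities": joint speeds; "joint_torque": joint torques, N m; "ee_pos": TCP position; "ee_rot": TCP orientation; "contact_force": force on the tool from outside, world axes, zero at the start; "wrist_torque": the same for the moment, N m; "opening": opening from 0.0 (shut) to 1.0 (fully open); "grasp_force": force on a finger pad.
Only numpy, scipy, OpenCV 4.12 (cv2) and the standard library are available. Lean on these libraries where they do the work, as an engineer would, in place of code of your own. Each camera call takes 0.05 s, during which the arm holds its last target. There are 200 camera calls.

### The job

Three steel parts stand in each other's stock bins: each bin shows on its front ledge a glued-on sample of the part that belongs in it. Move each part into the bin whose sample matches it, standing upright on the bin's floor; a bin holds only one part, so park one part upright in the empty bin without a sample on the way (on its floor and let go for a moment). Set the parts down gently without dropping or tipping them over, and leave the tin and the tape roll where they stand.

Things in the scene. Friction and masses are not known exactly. Their poses are not given: they have to be found in the camera images.
- hex_nut: Long hexagonal steel nut, 46 mm across flats (53 mm across corners), 60 mm tall, dark 28 mm bore on top, about 0.45 kg. Stands upright, loose, in one of the bins. Origin: centre of the underside; z up along its height; x is normal to one pair of flats (the others lie at 60 degrees).
- bush: Flanged steel bush: round flange 62 mm in diameter and 10 mm high at the bottom, above it a round sleeve 40 mm in diameter, 60 mm tall in all, dark 28 mm bore on top, about 0.40 kg. Stands upright, loose, in one of the bins. Origin: centre of the underside; z up along its height; it is round about z.
- block: Rectangular steel guide block, 72 mm (x) by 36 mm (y), 60 mm tall, two small dark holes on top, about 0.60 kg. Stands upright, loose, in one of the bins. Origin: centre of the underside; z up along its height; x along its long side.
- bin_hex: Fixed grey bin. Compartment 98 x 98 mm outside, 90 x 90 inside, walls 25 mm high, floor 4 mm above bench; holds one part. Origin: compartment centre, at bench height; z up. At its -x end a ledge 67 mm deep, 10 mm high, with a 12 mm thick sample glued on, centred at x = -83 mm: a slice of the hexagonal nut, 46 mm across flats. The nut belongs here.
- bin_bush: Fixed grey bin. Compartment 98 x 98 mm outside, 90 x 90 inside, walls 25 mm high, floor 4 mm above bench; holds one part. Origin: compartment centre, at bench height; z up. At its -x end a ledge 67 mm deep, 10 mm high, with a 12 mm thick sample glued on, centred at x = -83 mm: a short flanged bush, flange 62 mm and sleeve 40 mm in diameter. The bush belongs here.
- bin_block: Fixed grey bin. Compartment 98 x 98 mm outside, 90 x 90 inside, walls 25 mm high, floor 4 mm above bench; holds one part. Origin: compartment centre, at bench height; z up. At its -x end a ledge 67 mm deep, 10 mm high, with a 12 mm thick sample glued on, centred at x = -83 mm: a slice of the rectangular block, 36 mm along x by 72 mm along y. The block belongs here.
- bin_spare: Fixed grey bin. Compartment 98 x 98 mm outside, 90 x 90 inside, walls 25 mm high, floor 4 mm above bench; holds one part. Origin: compartment centre, at bench height; z up. At its -x end a ledge 67 mm deep, 10 mm high, bare, without a sample. Empty at the start: the free spot for parking a part. 
- tin: Bystander: closed round tin, 60 mm in diameter, 65 mm tall, standing loose on the bench 107 to 115 mm behind (+x side of) the origin of the nut's bin. Origin: centre of the underside, z up.
- tape: Bystander: roll of brown tape lying flat, 80 mm in diameter, hole 60 mm, 45 mm tall, loose on the bench 107 to 115 mm behind (+x side of) the origin of the bush's bin. Origin: centre of the underside, z up.
Mind the look-alikes: they are no part of the job. What is shaped like the bin_bush but purple or yellow is not meant.

How it is judged:
By the outcome, as a careful person would: the job done as asked, in the order asked, and still so for the second after the job is handed in, with the robot touching nothing.
It also fails if it takes over 115 s, if anything falls off the work surface, if the arm or the gripper's body presses on something with over 40 N, if the wrist force passes 120 N, or if a joint passes its speed limit or range.

## Working session

There is one attempt and no reset: what is moved stays moved. The work goes in short steps, Python scripts to look and compute and a shell command to move; the robot and the scene stay as the last step left them, time stands still between calls to the robot, and variables do not carry over. Pictures are saved under pics/ and viewed, at most 14 in all, crops included, and the job is handed in when it is done.

```bash
ls; mkdir -p pics
python3 - <<'E'
from bench import arm, optics
import cv2
s=arm.sense();print(s['t'],s['ee_pos'],s['ee_rot'],s['opening'])
for n in("scene","side","wrist"):
    im=optics.grab_frame(n);cv2.imwrite(f'pics/{n}0.png',im)
    m=optics.camera_model(n);print(n,m)
a=cv2.imread('pics/scene0.png');
cv2.imwrite('pics/scene0b.png',cv2.resize(a,(800,600),interpolation=cv2.INTER_CUBIC))
E
```

```text
pics
0.0 [6.24608489e-01 1.68494028e-05 2.30330375e-01] [[ 3.95674554e-05  9.99999169e-01 -1.28858017e-03]
 [ 9.99999994e-01 -3.94339609e-05  1.03623372e-04]
 [ 1.03572472e-04 -1.28858426e-03 -9.99999164e-01]] 0.9965434785312166
scene {'fovy': 49.50853993805477, 'cx': 250.5990733068522, 'cy': 190.92815951704233, 'R': array([[ 0.43372777,  0.90102704, -0.00552295],
       [ 0.68619227, -0.3342728 , -0.64606645],
       [-0.58396951,  0.27642716, -0.76326118]]), 't': array([-0.2338797 , -0.35049247,  1.39592171])}
side {'fovy': 50.29605850594187, 'cx': 252.42179343374573, 'cy': 187.4349160366761, 'R': array([[ 0.67806385, -0.73460957, -0.02404575],
       [-0.37820111, -0.32066406, -0.86841147],
       [ 0.63023277,  0.59793255, -0.49526086]]), 't': array([-0.39921107,  0.26243933,  0.99996728])}
wrist {'fovy': 67.86443543653294, 'cx': 256.85089699186557, 'cy': 191.64861749392077, 'R': array([[ 9.99998797e-01,  1.21006065e-03, -9.69974142e-04],
       [ 1.41555501e-03, -9.67681464e-01,  2.52171729e-01],
       [-6.33482913e-04, -2.52172798e-01, -9.67682013e-01]]), 't': array([-0.62467763, -0.02879839,  0.39023311])}
```

View pics/scene0b.png

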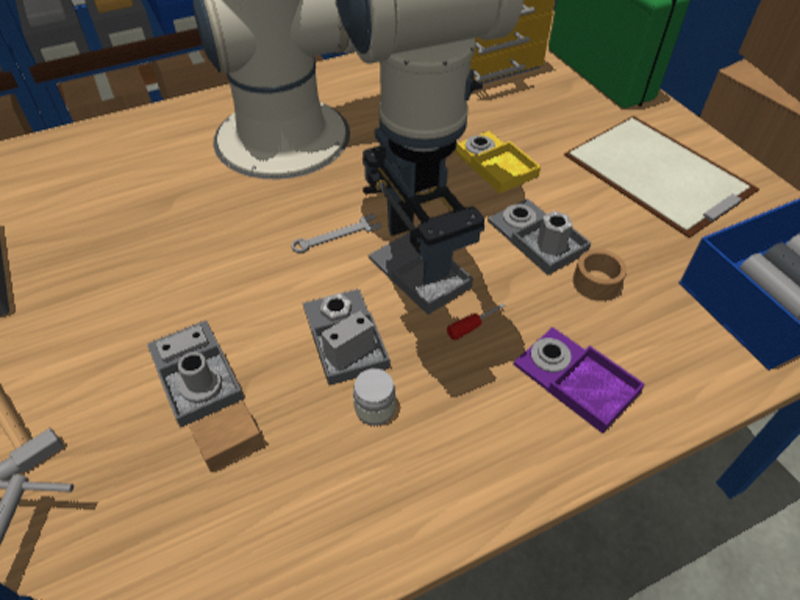

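View pics/side0.png

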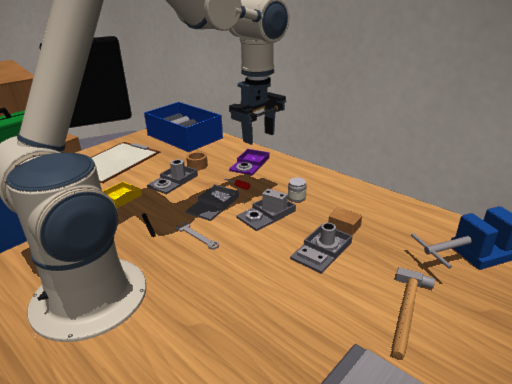

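The scene picture (800x600) shows four grey bins. The nut is at (555,232) in the bush bin, whose sample is at (520,213). The block is at (350,338) in the hex bin, sample at (335,305). The bush is at (195,375) in the block bin, sample at (183,345). The bare spare bin is under the gripper at (430,285). 

The bush-bin look-alikes are yellow at (500,160) and purple at (580,378). Only the grey one at (540,235), with the tape behind it, fits the description.

```bash
cat > h.py <<'E'
from bench import arm, optics
import numpy as np, cv2
from scipy.optimize import minimize
def cam(n):
    m=optics.camera_model(n); m['f']=192/np.tan(np.radians(m['fovy'])/2); return m
def proj(m,X):
    c=np.atleast_2d(X)@m['R'].T+m['t']; return c[:,:2]/c[:,2:]*m['f']+[m['cx'],m['cy']]
def ray(m,px,z):
    d=m['R'].T@np.array([(px[0]-m['cx'])/m['f'],(px[1]-m['cy'])/m['f'],1]); o=-m['R'].T@m['t']
    return o+d*(z-o[2])/d[2]
E
python3 - <<'E'
from h import *
for n in("scene","side"):
    m=cam(n); optics.grab_frame(n)
    for t,z in(("hex_nut",.035),("bush",.035),("block",.035),("bin_hex",.012),("bin_bush",.012),("bin_block",.012),("bin_spare",.012),("tin",.03),("tape",.02)):
        for r in optics.regions_of(t,n):
            ys,xs=np.nonzero(r['mask']); c=(xs.mean(),ys.mean())
            print(n,t,round(r['p'],2),np.round(c),len(xs),np.round(ray(m,c,z)[:2],3))
E
```

```text
scene hex_nut 0.91 [354. 148.] 491 [0.53  0.323]
scene bush 0.72 [126. 241.] 655 [ 0.554 -0.324]
scene bush 0.72 [268. 175.] 1422 [0.515 0.062]
scene block 0.7 [222. 217.] 856 [ 0.588 -0.098]
scene bin_hex 0.64 [220. 213.] 1417 [ 0.556 -0.094]
scene bin_bush 0.96 [342. 150.] 1215 [0.503 0.305]
scene bin_bush 0.87 [371. 242.] 2886 [0.79  0.194]
scene bin_bush 0.76 [318. 103.] 1233 [0.29  0.358]
scene bin_spare 0.65 [268. 175.] 1454 [0.497 0.073]
scene tin 0.75 [239. 254.] 833 [ 0.694 -0.104]
scene tin 0.57 [127. 241.] 636 [ 0.551 -0.323]
scene tape 0.61 [383. 175.] 808 [0.636 0.343]
side hex_nut 0.57 [178. 168.] 248 [0.528 0.318]
side bush 0.78 [328. 236.] 437 [ 0.538 -0.33 ]
side block 0.73 [274. 200.] 500 [ 0.587 -0.097]
side bin_hex 0.74 [263. 215.] 844 [ 0.527 -0.103]
side bin_hex 0.34 [197. 160.] 308 [0.649 0.354]
side bin_bush 0.76 [123. 193.] 622 [0.316 0.354]
side bin_bush 0.75 [197. 161.] 336 [0.648 0.352]
side bin_bush 0.71 [249. 161.] 653 [0.775 0.189]
side bin_bush 0.6 [171. 181.] 542 [0.479 0.296]
side bin_block 0.83 [320. 251.] 1280 [ 0.496 -0.335]
side bin_spare 0.94 [213. 202.] 1037 [0.477 0.073]
side tin 0.6 [297. 190.] 404 [ 0.694 -0.103]
side tape 0.81 [197. 161.] 361 [0.638 0.339]
```

```bash
python3 -c "
import cv2
a=cv2.imread('pics/scene0.png')[110:200,295:405];cv2.imwrite('pics/c1.png',cv2.resize(a,None,fx=5,fy=5,interpolation=cv2.INTER_CUBIC))"
```

```text
(no output)
```

View pics/c1.png

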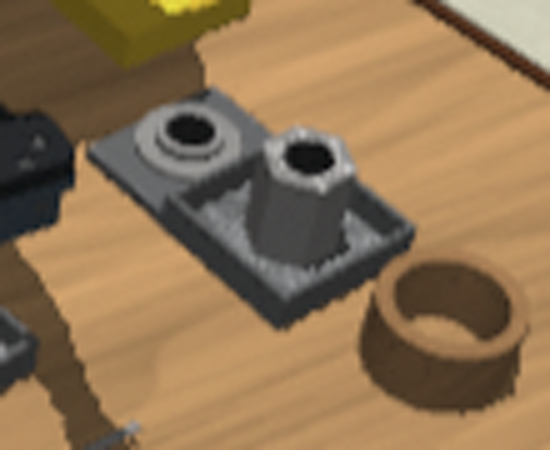

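The crop confirms the grey bush bin, with the bush sample at crop (190,135), the nut in it at (305,160) and the tape behind it. Next I look at what the wrist camera sees.

View pics/wrist0.png

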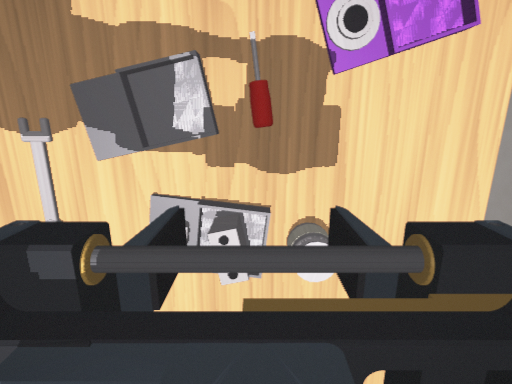

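The wrist picture shows the spare bin unobstructed. Its rim corners are (197,52) and (217,132), and its ledge corners are (71,84) and (98,160). The gripper hides the lower half of the picture, so I stand off along -tool x to see parts. Next I move near the nut.

```bash
python3 -m creep '[[[30,-20,0],0],[[30,-20,0],0],[[30,-20,0],0],[[30,-20,0],0],[[30,-15,0],0],[[20,0,0],0],[[0,0,0],0],[[0,0,0],0]]' 91
python3 - <<'E'
from h import *
m=cam('wrist')
s=arm.sense();print(s['ee_pos'])
# spare from wrist0: use printed model
m0=dict(f=192/np.tan(np.radians(67.86443543653294)/2),cx=256.85,cy=191.65,R=np.array([[.9999988,.00121006,-.00096997],[.0014155550,-.967681464,.252171729],[-.00063348,-.252172798,-.967682013]]),t=np.array([-.62467763,-.02879839,.39023311]))
for p,z in(((197,52),.025),((217,132),.025),((71,84),.01),((98,160),.01)): print(p,np.round(ray(m0,p,z),4))
im=optics.grab_frame('wrist');cv2.imwrite('pics/w1.png',im)
E
```

```text
t: 2.15
ee_pos: [0.5305, 0.1695, 0.2308]
ee_rot: [[0.0, 1.0, 0.0], [1.0, -0.0, -0.0], [-0.0, 0.0, -1.0]]
contact_force: [0.5, -0.7, -0.8]
opening: 1.0
grasp_force: 0.0
[0.53052107 0.16945689 0.23080728]
(197, 52) [0.5555 0.1441 0.025 ]
(217, 132) [0.5755 0.0537 0.025 ]
(71, 84) [0.3951 0.1108 0.01  ]
(98, 160) [0.4153 0.0166 0.01  ]
```

View pics/w1.png

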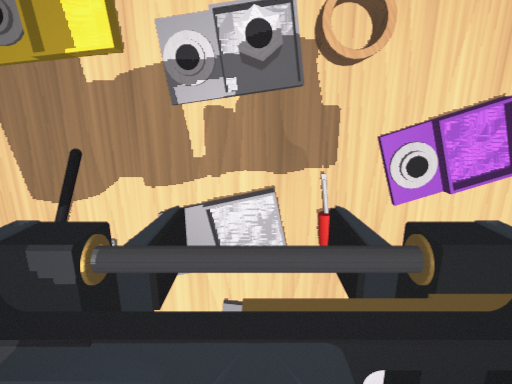

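Wrist picture: the nut stands at (260,38), the bush bin spans (157,5) to (303,104), the tape is at (357,25), and the purple and yellow look-alikes are at right and left. I fit silhouettes.

```bash
cat >> h.py <<'E'
def box(x0,x1,y0,y1,h,z0=0): return np.array([[x,y,z] for x in(x0,x1) for y in(y0,y1) for z in(z0,h)])
def cyl(r,h,n=48,z0=0,a0=0):
    a=a0+np.arange(n)*2*np.pi/n; return np.array([[r*np.cos(t),r*np.sin(t),z] for t in a for z in(z0,h)])
R6=.046/np.sqrt(3)
SH={'hex_nut':[cyl(R6,.06,6,0,np.pi/6)],'bush':[cyl(.031,.01),cyl(.02,.06)],'block':[box(-.036,.036,-.018,.018,.06)],
'bin':[box(-.049,.049,-.049,.049,.025),box(-.116,-.049,-.049,.049,.01)],'tin':[cyl(.03,.065)],'tape':[cyl(.04,.045)]}
def sil(m,shape,p,z0):
    img=np.zeros((384,512),np.uint8); c,s=np.cos(p[2]),np.sin(p[2])
    for S in SH[shape]:
        X=np.c_[p[0]+c*S[:,0]-s*S[:,1],p[1]+s*S[:,0]+c*S[:,1],S[:,2]+z0]
        q=cv2.convexHull((proj(m,X)*16).round().astype(np.int32)); cv2.fillConvexPoly(img,q,1,cv2.LINE_8,4)
    return img>0
def fit(m,mask,shape,z0,xy,yaws):
    valid=np.ones((384,512),bool)
    def cost(p):
        s=sil(m,shape,(p[0],p[1],p[2]),z0); return 1-(s&mask).sum()/max(1,(s|mask).sum())
    best=None
    for y in yaws:
        x0=np.array([*xy,y]); sx=np.vstack([x0,x0+[.01,0,0],x0+[0,.01,0],x0+[0,0,.3]])
        r=minimize(cost,x0,method='Nelder-Mead',options=dict(initial_simplex=sx,xatol=1e-4,fatol=1e-4))
        if best is None or r.fun<best.fun: best=r
    return best
def pick(n,target,xy,z):
    m=cam(n);best=None
    for r in optics.regions_of(target,n):
        ys,xs=np.nonzero(r['mask']); w=ray(m,(xs.mean(),ys.mean()),z)[:2]; d=np.hypot(*(w-xy))
        if best is None or d<best[0]: best=(d,r['mask'],r['p'])
    return best
def locate(n,target,xy,z0,yaws,extra=None):
    shape='bin' if target.startswith('bin') else target
    b=pick(n,target,np.array(xy),z0+.03)
    if b is None: print('none',target); return
    mk=b[1] if extra is None else b[1]|extra
    r=fit(cam(n),mk,shape,z0,xy,yaws)
    print(n,target,'d',round(b[0],3),'p',round(b[2],2),'xy',np.round(r.x[:2],4),'yaw',round(np.degrees(r.x[2]),1),'iou',round(1-r.fun,3)); return b[1],r.x
E
python3 - <<'E'
from h import *
optics.grab_frame('wrist')
a=locate('wrist','hex_nut',(.53,.32),.004,[0,.35,.7])
b=locate('wrist','bin_bush',(.53,.32),0,[0,.2,-.2],extra=a[0] if a else None)
m=cam('wrist'); 
for p,z in(((303,84),.025),((157,19),.01),((172,104),.01)): print(p,np.round(ray(m,p,z),4))
im=cv2.imread('pics/w1.png')
for t,r,z,c in(('hex_nut',a,.004,(0,255,0)),('bin',b,0,(0,0,255))):
    cs,_=cv2.findContours(sil(m,t,r[1],z).astype(np.uint8),0,1); cv2.drawContours(im,cs,-1,c,1)
cv2.imwrite('pics/w1f.png',cv2.resize(im[:130,120:420],None,fx=2.6,fy=2.6))
E
```

```text
wrist hex_nut d 0.008 p 0.86 xy [0.5312 0.3237] yaw 10.6 iou 0.974
wrist bin_bush d 0.037 p 0.73 xy [0.5312 0.3216] yaw 8.2 iou 0.982
(303, 84) [0.5851 0.2787 0.025 ]
(157, 19) [0.4134 0.352  0.01  ]
(172, 104) [0.4238 0.2567 0.01  ]
```

View pics/w1f.png

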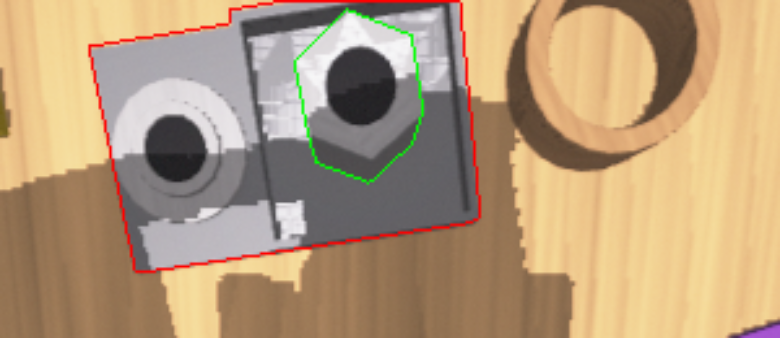

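The overlays fit the nut (green) and bin (red) outlines, crop (360,95) and (285,130). The sizes agree. Now I approach the nut.

```bash
python3 -m creep '[[[40,0,0],0],[[40,0,20],0],[[40,0,30],0],[[34,0,40],0],[[0,0.5,40],0],[[0,0,0],-0.185],[[0,0,0],0],[[0,0,0],0]]' 66
```

```text
t: 3.35
ee_pos: [0.531, 0.3239, 0.1014]
ee_rot: [[-0.179, 0.984, 0.001], [0.984, 0.179, 0.0], [0.0, 0.001, -1.0]]
contact_force: [-0.0, 0.3, 0.2]
opening: 0.719
grasp_force: 0.0
```

```bash
python3 -m creep '[[[0,0,20],0],[[0,0,20],0],[[0,0,10],0],[[0,0,5],0],[[0,0,0],0],[[0,0,0],0]]' 66 
python3 -m creep '[[[0,0,0],0],[[0,0,0],0],[[0,0,0],0],[[0,0,0],0],[[0,0,0],0],[[0,0,0],0],[[0,0,0],0],[[0,0,0],0]]' 38 35
```

```text
t: 4.1
ee_pos: [0.5308, 0.3242, 0.0465]
ee_rot: [[-0.184, 0.983, 0.001], [0.983, 0.184, 0.0], [0.0, 0.001, -1.0]]
contact_force: [0.0, 0.5, 1.2]
opening: 0.724
grasp_force: 0.0
t: 5.1
ee_pos: [0.5309, 0.3242, 0.0462]
ee_rot: [[-0.184, 0.983, 0.001], [0.983, 0.184, 0.0], [0.0, 0.001, -1.0]]
contact_force: [2.8, 1.6, 5.1]
opening: 0.504
grasp_force: 35.0
```

```bash
python3 -m creep '[[[0,0,-15],0],[[0,0,-25],0],[[0,0,-20],0],[[-29,-6,0],0],[[-40,-10,0],0],[[-40,-10,0],0],[[-40,-10,0],0],[[-40,-10,0],0],[[-30,-7,0],0],[[-10,-3,0],0],[[0,0,0],0],[[0,0,0],0]]'
```

```text
t: 6.6
ee_pos: [0.5176, 0.0894, 0.106]
ee_rot: [[-0.185, 0.983, -0.0], [0.983, 0.185, 0.0], [0.0, 0.0, -1.0]]
contact_force: [0.0, -0.1, -4.5]
opening: 0.505
grasp_force: 35.0
```

```bash
python3 -m creep '[[[0,0,20],0],[[0,0,20],0],[[0,0,10],0],[[0,0,5],0],[[0,0,3],0],[[0,0,1],0],[[0,0,0.5],0],[[0,0,0],0],[[0,0,0],0]]'
```

```text
t: 7.72
ee_pos: [0.5176, 0.0886, 0.0466]
ee_rot: [[-0.184, 0.983, 0.0], [0.983, 0.184, 0.0], [-0.0, 0.0, -1.0]]
contact_force: [0.3, -0.5, -4.6]
opening: 0.502
grasp_force: 35.0
```

```bash
python3 -m creep '[[[0,0,0.5],0],[[0,0,0.4],0],[[0,0,0],0],[[0,0,0],0]]'
```

```text
t: 8.22
ee_pos: [0.5177, 0.0886, 0.0462]
ee_rot: [[-0.184, 0.983, 0.001], [0.983, 0.184, -0.0], [-0.0, 0.001, -1.0]]
contact_force: [-3.1, 0.6, 12.3]
opening: 0.501
grasp_force: 35.0
```

Contact is made, so I release and rise. I then go to a viewpoint for the bush at about (0.55,-0.325), with the tool 0.15 to its -y side and the yaw back near zero.

```bash
python3 -m creep '[[[0,0,0],0],[[0,0,0],0],[[0,0,0],0],[[0,0,0],0],[[0,0,0],0]]' 66
python3 -m creep '[[[0,0,-20],0],[[0,0,-40],0],[[0,0,-40],0.185],[[0,0,-40],0],[[-40,0,-44],0],[[-40,0,0],0],[[-40,0,0],0],[[-40,0,0],0],[[-40,0,0],0],[[-20,0,0],0],[[0,0,0],0],[[0,0,0],0]]' 66
python3 - <<'E'
from h import *
s=arm.sense();print(s['ee_pos'])
im=optics.grab_frame('wrist');cv2.imwrite('pics/w2.png',im)
E
```

```text
t: 8.85
ee_pos: [0.5176, 0.0886, 0.0455]
ee_rot: [[-0.184, 0.983, -0.0], [0.983, 0.184, -0.0], [0.0, -0.0, -1.0]]
contact_force: [-0.2, 0.1, 0.0]
opening: 0.725
grasp_force: 0.0
t: 10.35
ee_pos: [0.5175, -0.1304, 0.2294]
ee_rot: [[-0.0, 1.0, -0.0], [1.0, 0.0, 0.0], [0.0, -0.0, -1.0]]
contact_force: [0.2, 0.7, -0.7]
opening: 0.725
grasp_force: 0.0
[ 0.51749797 -0.13044255  0.2294403 ]
```

View pics/w2.png

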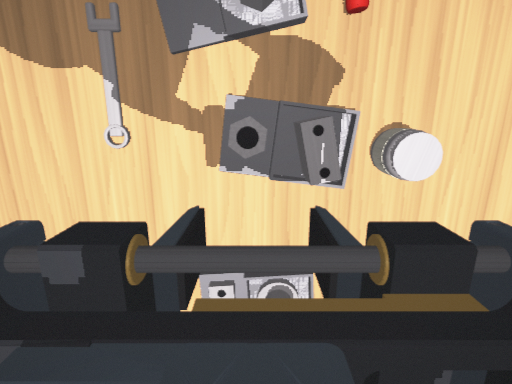

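The wrist view shows the hex bin at (290,140), the block at (322,152), the tin at (410,155) and the bush under the gripper at (275,290). I measure these, then shift -y for the bush.

```bash
cat > ov.py <<'E'
from h import *
def overlay(items,src,dst,roi):
    m=cam('wrist'); im=src.copy()
    for sh,x,z in items:
        cs,_=cv2.findContours(sil(m,sh,x,z).astype(np.uint8),0,1); cv2.drawContours(im,cs,-1,(0,0,255) if sh=='bin' else (0,255,0),1)
    y0,y1,x0,x1=roi; cv2.imwrite(dst,cv2.resize(im[y0:y1,x0:x1],None,fx=2.2,fy=2.2))
E
python3 - <<'E'
from ov import *
im=optics.grab_frame('wrist')
a=locate('wrist','block',(.588,-.097),.004,[1.2,1.6,2])
b=locate('wrist','bin_hex',(.588,-.097),0,[0,-.1],extra=a[0])
locate('wrist','tin',(.694,-.103),0,[0])
overlay([('block',a[1],.004),('bin',b[1],0)],im,'pics/w2f.png',(60,220,180,460))
E
python3 -m creep '[[[-40,0,0],0],[[-60,0,0],0],[[-60,0,0],0],[[-60,0,0],0],[[-60,0,0],0],[[-40,0,0],0],[[0,0,0],0],[[0,0,0],0]]'
python3 - <<'E'
from ov import *
im=optics.grab_frame('wrist');cv2.imwrite('pics/w3.png',im)
a=locate('wrist','bush',(.55,-.325),.004,[0])
b=locate('wrist','bin_block',(.55,-.325),0,[0,.1,-.1],extra=a[0] if a else None)
overlay([('bush',a[1],.004),('bin',b[1],0)],im,'pics/w3f.png',(0,220,140,460))
E
python3 -c "
import cv2,numpy as np
a=cv2.imread('pics/w2f.png');b=cv2.imread('pics/w3f.png')
w=max(a.shape[1],b.shape[1]);f=lambda i:np.pad(i,((0,0),(0,w-i.shape[1]),(0,0)))
v=np.vstack([f(a),f(b)]);s=min(800/v.shape[1],600/v.shape[0]);cv2.imwrite('pics/v.png',cv2.resize(v,None,fx=s,fy=s))"
```

```text
wrist block d 0.003 p 0.56 xy [ 0.5888 -0.096 ] yaw 102.2 iou 0.941
none bin_hex
wrist tin d 0.008 p 0.74 xy [ 0.6925 -0.1021] yaw 40.1 iou 0.863
t: 11.6
ee_pos: [0.5176, -0.4507, 0.2292]
ee_rot: [[-0.0, 1.0, -0.0], [1.0, 0.0, 0.001], [0.001, -0.0, -1.0]]
contact_force: [-0.3, 0.3, 0.7]
opening: 0.729
grasp_force: 0.0
wrist bush d 0.004 p 0.6 xy [ 0.5474 -0.3212] yaw 3.8 iou 0.948
wrist bin_block d 0.037 p 0.88 xy [ 0.5498 -0.3228] yaw 3.7 iou 0.978Traceback (most recent call last):
  File "<stdin>", line 6, in <module>
TypeError: 'NoneType' object is not subscriptable
[ WARN:0@0.016] global loadsave.cpp:275 findDecoder imread_('pics/w2f.png'): can't open/read file: check file path/integrity
Traceback (most recent call last):
AttributeError: 'NoneType' object has no attribute 'shape'
```

Run:
```python
from ov import *
m=cam('wrist'); s=arm.sense(); C=-m['R'].T@m['t']; C2=C+np.array([.51750,-.13044,.22944])-s['ee_pos']
m2=dict(m,t=-m['R']@C2)
P=[ray(m2,p,z)[:2] for p,z in(((358,111),.025),((344,188),.025),((228,95),.01),((220,171),.01))]; P=np.array(P);print(P.round(4))
f=P[:2].mean(0);l=P[2:].mean(0);d=(f-l);L=np.linalg.norm(d);d/=L;print('L',L,'yaw',np.degrees(np.arctan2(d[1],d[0])),'o',(l+.116*d).round(4),(f-.049*d).round(4))
```

```text
[[ 0.6397 -0.0515]
 [ 0.6304 -0.1473]
 [ 0.4816 -0.0324]
 [ 0.4688 -0.1282]]
L 0.1609797248916861 yaw -6.811516550934616 o [ 0.5904 -0.0941] [ 0.5864 -0.0936]
```

View pics/w3f.png

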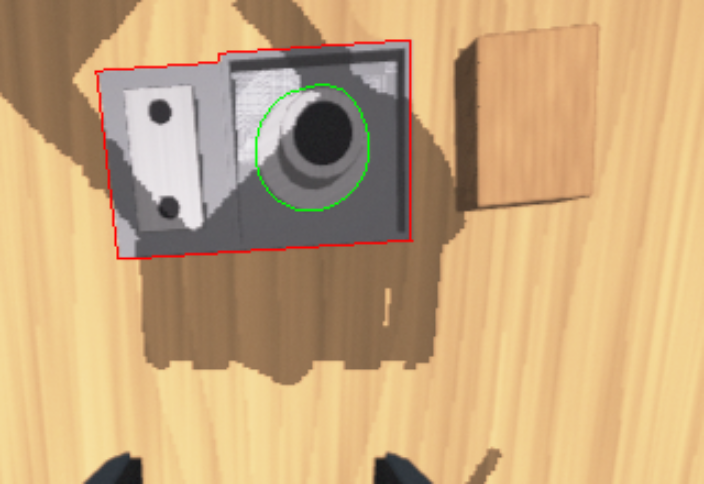

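The fit follows the bush flange, crop (312,148), and the bin outline. The wooden block at (535,115) stands well clear. I go for the bush, gripping the sleeve along world x.

```bash
python3 -m creep '[[[40,10,0],0],[[40,10,20],0],[[40,10,40],0],[[9.5,0,40],0],[[0,0,27],0],[[0,0,0],0],[[0,0,0],0]]' 62
python3 -m creep '[[[0,0,20],0],[[0,0,20],0],[[0,0,10],0],[[0,0,6],0],[[0,0,0],0],[[0,0,0],0]]'
python3 -m creep '[[[0,0,0],0],[[0,0,0],0],[[0,0,0],0],[[0,0,0],0],[[0,0,0],0],[[0,0,0],0],[[0,0,0],0],[[0,0,0],0]]' 32 30
```

```text
t: 12.62
ee_pos: [0.5482, -0.322, 0.1038]
ee_rot: [[-0.0, 1.0, 0.001], [1.0, 0.0, -0.001], [-0.001, 0.001, -1.0]]
contact_force: [-0.0, -1.1, 0.4]
opening: 0.682
grasp_force: 0.0
t: 13.38
ee_pos: [0.5479, -0.3221, 0.0472]
ee_rot: [[-0.0, 1.0, 0.001], [1.0, 0.0, -0.001], [-0.001, 0.001, -1.0]]
contact_force: [-0.4, 0.1, 0.1]
opening: 0.679
grasp_force: 0.0
t: 14.38
ee_pos: [0.5477, -0.3219, 0.0467]
ee_rot: [[-0.0, 1.0, 0.0], [1.0, 0.0, -0.0], [-0.0, 0.0, -1.0]]
contact_force: [0.1, 1.0, 5.4]
opening: 0.433
grasp_force: 30.0
```

```bash
python3 -m creep '[[[0,0,-15],0],[[0,0,-35],0],[[0,0,-30],0],[[20,0,0],0],[[40,-2,0],0],[[50,-2,0],0],[[50,-2,0],0],[[50,-2,0],0],[[50,-2,0],0],[[50,-2,0],0],[[50,-2,0],0],[[50,-2,0],0]]'
python3 -m creep '[[[50,0,0],0],[[50,0,0],0],[[50,0,0],0],[[40,0,0],0],[[30,0,0],0],[[14,0,0],0],[[0,0,0],0],[[0,0,0],0],[[0,0,0],0]]'
```

```text
t: 15.88
ee_pos: [0.53, 0.0903, 0.1259]
ee_rot: [[-0.0, 1.0, -0.002], [1.0, 0.0, -0.0], [-0.0, -0.002, -1.0]]
contact_force: [1.3, 0.5, -5.1]
opening: 0.433
grasp_force: 30.0
t: 17.0
ee_pos: [0.5316, 0.3212, 0.1265]
ee_rot: [[0.001, 1.0, -0.0], [1.0, -0.001, -0.0], [-0.0, -0.0, -1.0]]
contact_force: [1.6, -0.0, -4.7]
opening: 0.432
grasp_force: 30.0
```

```bash
python3 -m creep '[[[0,0,20],0],[[0,0,25],0],[[0,0,20],0],[[0,0,8],0],[[0,0,4],0],[[0,0,1.5],0],[[0,0,0.6],0],[[0,0,0.4],0],[[0,0,0],0],[[0,0,0],0]]'
```

```text
t: 18.25
ee_pos: [0.5316, 0.3221, 0.0471]
ee_rot: [[-0.0, 1.0, 0.0], [1.0, 0.0, 0.0], [0.0, 0.0, -1.0]]
contact_force: [-0.4, 0.3, -4.7]
opening: 0.433
grasp_force: 30.0
```

```bash
python3 -m creep '[[[0,0,0.4],0],[[0,0,0.3],0],[[0,0,0],0],[[0,0,0],0]]'
```

```text
t: 18.75
ee_pos: [0.5316, 0.3221, 0.0467]
ee_rot: [[-0.0, 1.0, 0.0], [1.0, 0.0, 0.0], [0.0, 0.0, -1.0]]
contact_force: [-2.5, -1.1, 5.0]
opening: 0.435
grasp_force: 30.0
```

```bash
python3 -m creep '[[[0,0,0],0],[[0,0,0],0],[[0,0,0],0],[[0,0,0],0],[[0,0,-15],0],[[0,0,-35],0],[[0,0,-45],0],[[-20,0,-45],0],[[-40,0,-43],0],[[-50,0,0],0],[[-50,0,0],0],[[-50,0,0],0]]' 62
python3 -m creep '[[[-50,4,0],0],[[-50,4,0],0],[[-50,4,0],0],[[-50,4,0],0],[[-50,4,0],0],[[-50,4,0],0],[[-30,4,0],0],[[0,0,0],0],[[0,0,0],0],[[0,0,0],0]]'
python3 - <<'E'
from ov import *
im=optics.grab_frame('wrist');cv2.imwrite('pics/w4.png',im)
a=locate('wrist','block',(.588,-.097),.004,[1.6,1.8])
b=locate('wrist','bin_hex',(.588,-.097),0,[0,-.12],extra=a[0] if a else None)
n=locate('wrist','hex_nut',(.518,.089),.004,[0,.2])
overlay([(s,x[1],z) for s,x,z in(('block',a,.004),('bin',b,0),('hex_nut',n,.004)) if x],im,'pics/w4f.png',(0,230,140,460))
E
```

```text
t: 20.25
ee_pos: [0.5314, 0.1106, 0.2306]
ee_rot: [[-0.0, 1.0, 0.001], [1.0, 0.0, 0.0], [0.0, 0.001, -1.0]]
contact_force: [0.3, -1.0, -0.1]
opening: 0.681
grasp_force: 0.0
t: 21.5
ee_pos: [0.5595, -0.2168, 0.2297]
ee_rot: [[-0.001, 1.0, 0.0], [1.0, 0.001, 0.0], [0.0, 0.0, -1.0]]
contact_force: [0.6, -0.1, -0.0]
opening: 0.68
grasp_force: 0.0
wrist block d 0.006 p 0.62 xy [ 0.5888 -0.0965] yaw 102.7 iou 0.951
wrist bin_hex d 0.042 p 0.87 xy [ 0.5869 -0.0943] yaw -7.0 iou 0.976
none hex_nut
```

View pics/w4f.png

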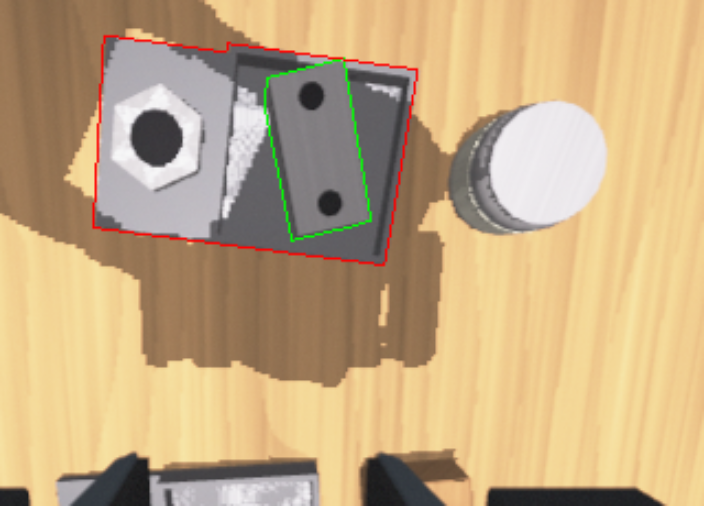

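The overlay matches the block (crop (320,150)) and the hex bin. The tin at (545,165) is clear of the fingers at 58 mm opening. Next I grip the block across its 36 mm sides.

```bash
python3 -m creep '[[[40,10,0],0],[[40,10,20],0],[[40,9.3,40],0],[[0,0,40],0],[[0,0,27],0],[[0,0,0],-0.11],[[0,0,0],-0.11],[[0,0,0],0],[[0,0,0],0]]' 58
```

```text
t: 22.82
ee_pos: [0.5889, -0.0978, 0.1024]
ee_rot: [[-0.216, 0.976, 0.0], [0.976, 0.216, -0.0], [-0.0, 0.0, -1.0]]
contact_force: [-0.1, 0.1, 0.5]
opening: 0.636
grasp_force: 0.0
```

```bash
python3 -m creep '[[[1,0,20],0],[[0,0,20],0],[[0,0,10],0],[[0,0,6],0],[[0,0,0],0],[[0,0,0],0]]'
python3 -m creep '[[[0,0,0],0],[[0,0,0],0],[[0,0,0],0],[[0,0,0],0],[[0,0,0],0],[[0,0,0],0],[[0,0,0],0],[[0,0,0],0]]' 28 40
```

```text
t: 23.58
ee_pos: [0.589, -0.097, 0.0469]
ee_rot: [[-0.218, 0.976, 0.001], [0.976, 0.218, -0.0], [-0.0, 0.001, -1.0]]
contact_force: [0.7, -0.8, -0.0]
opening: 0.636
grasp_force: 0.0
t: 24.58
ee_pos: [0.5889, -0.0969, 0.0465]
ee_rot: [[-0.218, 0.976, 0.001], [0.976, 0.218, -0.0], [-0.0, 0.0, -1.0]]
contact_force: [0.3, 0.5, 5.3]
opening: 0.393
grasp_force: 39.9
```

```bash
python3 -m creep '[[[0,0,-15],0],[[0,0,-30],0],[[0,0,-25],0],[[-20,-8,0],0],[[-40,-16,0],0],[[-50,-21,0],0],[[-50,-21,0],0],[[-40,-16,0],0],[[-12,-5.4,0],0],[[0,0,0],0.155],[[0,0,0],0],[[0,0,0],0]]'
python3 -m creep '[[[0,0,0],0],[[0,0,20],0],[[0,0,20],0],[[0,0,15],0],[[0,0,8],0],[[0,0,4],0],[[0,0,2],0],[[0,0,0],0],[[0,0,0],0]]'
```

```text
t: 26.08
ee_pos: [0.5494, -0.3224, 0.116]
ee_rot: [[-0.069, 0.998, -0.001], [0.998, 0.069, 0.0], [0.001, -0.001, -1.0]]
contact_force: [-0.3, -0.1, -6.5]
opening: 0.393
grasp_force: 39.9
t: 27.2
ee_pos: [0.5498, -0.323, 0.0477]
ee_rot: [[-0.065, 0.998, 0.001], [0.998, 0.065, -0.0], [-0.0, 0.001, -1.0]]
contact_force: [0.9, 0.0, -6.6]
opening: 0.392
grasp_force: 39.9
```

```bash
python3 -m creep '[[[0,0,0.5],0],[[0,0,0.4],0],[[0,0,0.3],0],[[0,0,0],0],[[0,0,0],0]]'
```

```text
t: 27.82
ee_pos: [0.5497, -0.3229, 0.0465]
ee_rot: [[-0.065, 0.998, 0.0], [0.998, 0.065, -0.0], [-0.0, 0.0, -1.0]]
contact_force: [-2.0, 1.5, 6.3]
opening: 0.393
grasp_force: 39.9
```

```bash
python3 -m creep '[[[0,0,0],0],[[0,0,0],0],[[0,0,0],0],[[0,0,0],0],[[0,0,-15],0],[[0,0,-35],0],[[0,0,-35],0.065],[[20,-4,0],0],[[40,-4,0],0],[[50,-4,0],0],[[50,-4,0],0],[[50,-4,0],0]]' 60
python3 -m creep '[[[50,-4,0],0],[[50,-4,0],0],[[50,-4,0],0],[[40,0,0],0],[[11,0,0],0],[[0,0,0],-0.185],[[0,0,25],0],[[0,0,0],0],[[0,0,0],0]]' 66
```

```text
t: 29.32
ee_pos: [0.5288, -0.1108, 0.1312]
ee_rot: [[-0.001, 1.0, -0.0], [1.0, 0.001, 0.0], [0.0, -0.0, -1.0]]
contact_force: [1.3, 0.8, -0.4]
opening: 0.66
grasp_force: 0.0
t: 30.45
ee_pos: [0.5177, 0.0878, 0.1066]
ee_rot: [[-0.183, 0.983, -0.0], [0.983, 0.183, -0.0], [-0.0, -0.0, -1.0]]
contact_force: [0.1, 0.6, -0.3]
opening: 0.724
grasp_force: 0.0
```

```bash
python3 -m creep '[[[0,0,20],0],[[0,0,20],0],[[0,0,13],0],[[0,0,7],0],[[0,0,0],0],[[0,0,0],0]]'
python3 -m creep '[[[0,0,0],0],[[0,0,0],0],[[0,0,0],0],[[0,0,0],0],[[0,0,0],0],[[0,0,0],0],[[0,0,0],0],[[0,0,0],0]]' 38 35
```

```text
t: 31.2
ee_pos: [0.518, 0.0881, 0.0466]
ee_rot: [[-0.184, 0.983, 0.001], [0.983, 0.184, 0.0], [-0.0, 0.001, -1.0]]
contact_force: [-0.7, -0.3, -0.1]
opening: 0.726
grasp_force: 0.0
t: 32.2
ee_pos: [0.5178, 0.0882, 0.0463]
ee_rot: [[-0.184, 0.983, 0.0], [0.983, 0.184, 0.0], [-0.0, 0.0, -1.0]]
contact_force: [0.5, 1.2, 5.0]
opening: 0.504
grasp_force: 35.0
```

```bash
python3 -m creep '[[[0,0,-15],0],[[0,0,-30],0],[[0,0,-25],0],[[-22,4,0],0],[[-40,7,0],0],[[-45,8,0],0],[[-45,8,0],0],[[-30,5.5,0],0],[[-10,2,0],0],[[0,0,0],0],[[0,0,0],0]]'
python3 -m creep '[[[0,0,0],0],[[0,0,20],0],[[0,0,20],0],[[0,0,15],0],[[0,0,8],0],[[0,0,4],0],[[0,0,2],0],[[0,0,0],0],[[0,0,0],0]]'
```

```text
t: 33.58
ee_pos: [0.5863, -0.0933, 0.1162]
ee_rot: [[-0.185, 0.983, -0.001], [0.983, 0.185, 0.0], [0.0, -0.001, -1.0]]
contact_force: [0.7, 0.3, -4.4]
opening: 0.499
grasp_force: 35.0
t: 34.7
ee_pos: [0.5871, -0.0943, 0.0474]
ee_rot: [[-0.184, 0.983, 0.001], [0.983, 0.184, -0.0], [-0.0, 0.0, -1.0]]
contact_force: [0.4, -0.1, -5.1]
opening: 0.501
grasp_force: 35.0
```

```bash
python3 -m creep '[[[0,0,0.5],0],[[0,0,0.4],0],[[0,0,0.3],0],[[0,0,0],0],[[0,0,0],0]]'
```

```text
t: 35.33
ee_pos: [0.5869, -0.0943, 0.0463]
ee_rot: [[-0.184, 0.983, 0.0], [0.983, 0.184, -0.0], [-0.0, 0.0, -1.0]]
contact_force: [-2.6, 0.9, 4.8]
opening: 0.503
grasp_force: 35.0
```

Contact is made, so I release, rise and check from the fixed cameras.

```bash
python3 -m creep '[[[0,0,0],0],[[0,0,0],0],[[0,0,0],0],[[0,0,0],0],[[0,0,-15],0],[[0,0,-35],0],[[0,0,-45],0],[[0,0,-45],0],[[0,0,-40],0],[[0,0,-30],0],[[0,0,0],0],[[0,0,0],0]]' 64
python3 - <<'E'
from h import *
a=optics.grab_frame('scene');b=optics.grab_frame('side')
v=np.hstack([cv2.resize(a[70:310,80:430],(400,274)),cv2.resize(b[130:280,100:380],(400,214)) if 0 else cv2.resize(b[130:322,100:380],(400,274))])
cv2.imwrite('pics/end.png',v)
for n in('scene','side'):
    for t,xy,z in(('hex_nut',(.587,-.094),.004),('bush',(.5315,.322),.004),('block',(.55,-.323),.004),('tin',(.6925,-.102),0),('tape',(.638,.342),0)): locate(n,t,xy,z,[0])
E
```

```text
t: 36.83
ee_pos: [0.5865, -0.0942, 0.256]
ee_rot: [[-0.184, 0.983, -0.0], [0.983, 0.184, 0.0], [0.0, -0.0, -1.0]]
contact_force: [-0.5, -0.1, -0.4]
opening: 0.701
grasp_force: 0.0
scene hex_nut d 0.004 p 0.58 xy [ 0.585  -0.0951] yaw 8.9 iou 0.936
scene bush d 0.01 p 0.76 xy [0.529  0.3205] yaw 14.3 iou 0.928
scene block d 0.003 p 0.65 xy [ 0.5485 -0.3237] yaw 94.5 iou 0.874
none tin
scene tape d 0.007 p 0.89 xy [0.6343 0.3425] yaw 11.2 iou 0.865
side hex_nut d 0.007 p 0.55 xy [ 0.5829 -0.0986] yaw 6.3 iou 0.934
side bush d 0.008 p 0.8 xy [0.5305 0.3222] yaw 9.0 iou 0.707
side block d 0.004 p 0.85 xy [ 0.5463 -0.3249] yaw -82.0 iou 0.919
side tin d 0.001 p 0.62 xy [ 0.6973 -0.1016] yaw 8.2 iou 0.799
side tape d 0.021 p 0.61 xy [0.6364 0.3384] yaw 14.6 iou 0.803
```

View pics/end.png

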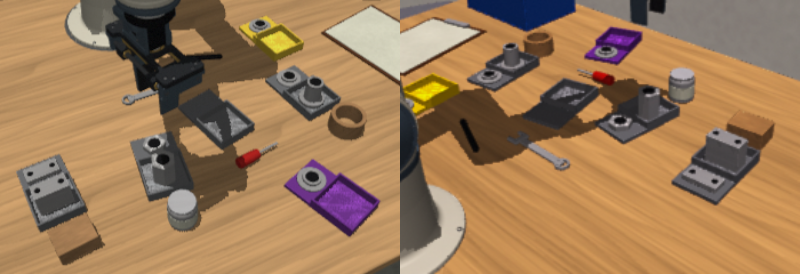

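In both views each part stands upright in its matching bin: block (50,190), nut (163,165) and bush (313,88) in the left half. The spare bin is empty, and the tin and tape are where they were.

```bash
python3 -c "
from bench import arm
print(arm.sign_off())"
```

```text
the job is handed in; nothing more can be done
None
```

Job handed in at about 37 s of the 115 s allowed: the nut, bush and block each stand upright in their matching bins, the nut having been parked in the spare bin first, and the tin and tape roll were not touched.

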